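# Fetch the brass section from behind the row in the tray

### The job

Clear the abrasive drum, the square tube offcut and the spray can out of the steel tray and stand all three on the plywood board; only then lift the brass box section from behind them and lay it in the wooden cradle, between its rails and flat on its base. When the section lies there, stand the three things back upright in the tray, each on the spot where it stood at the start (within about a centimetre). Never tip any of the three over, and leave the grinder and the try square alone.

Things in the scene. Friction and masses are not known exactly. Their poses are not given: they have to be found in the camera images.
- drum: Abrasive drum: upright brown-red cylinder, diameter 54, height 80, black hub disc on top; about 0.25 kg. Starts in the tray, in the front row. Origin: centre of its underside, z up.
- tube: Offcut of square steel tube standing on end, 50 x 50, height 78, wall 3, open at the top; about 0.34 kg. Starts in the tray, in the front row, its faces within 0.1 rad of the tray's axes. Origin: centre of its underside, z up, x and y square to its faces.
- can: Small spray can standing upright, aluminium with a blank white paper label, diameter 52, straight side up to 78, shoulder and white nozzle cap (diameter 24) up to 96; about 0.25 kg. Starts in the tray, in the front row. Origin: centre of its underside, z up.
- section: Brass box section (rectangular tube, wall 3) lying on its narrow side: 30 wide along its x, 150 long along its y, 40 high; about 0.45 kg. Starts in the tray behind (+x of) the three standing things, 3 to 10 from them, too close for a finger. The masses of all four vary by up to 25 percent. Origin: centre of its underside, z up.
- tray: Fixed shallow grey steel tray, 160 along its x by 225 along its y, floor 4 thick, rim 3 thick and 12 high all round. The three standing things are in a row along its y at about x = -21 (y about -68, 0, 68, any order), the brass section along its y at about x = +30. Origin: centre of the underside, on the bench.
- board: Fixed plywood board, the clear side area: 130 along its x by 240 along its y, 6 thick, empty at the start. Origin: centre of the underside, on the bench.
- cradle: Fixed wooden holding cradle: base 100 along its x by 200 along its y, 12 thick; on it two rails along y and two end stops, 8 high (tops at 20), that enclose a pocket 46 wide (x) and 166 long (y), centred on the cradle: the seat of the brass section, lying along the cradle's y, its underside at 12. Origin: centre of the underside, on the bench.
- grinder: Bystander: red and black angle grinder, lying with its black grip towards the robot; origin on the bench under the grip, from where it reaches 30 back and 285 out along its x; 66 high, side handle at the far end.
- square: Bystander: try square, wooden stock 110 along its y by 22, 18 high, with a steel blade 175 long along its x, pointing away from the robot. Origin: underside of the stock's centre.

How it is judged (in metres and radians):
On the way, in this order (a step that is already met when the one before it is completed fails the run):
1. The drum, the tube and the can all stand upright on the board while the section is still in its place in the tray (x of drum in the frame of board between -0.065 and 0.065 m and y of drum in the frame of board between -0.12 and 0.12 m and z of drum in the frame of board between 0.002 and 0.012 m and angle between each of drum, tube, can's own z axis and vertical below 0.15 rad and linear speed of each of drum, tube, can below 0.03 m/s and x of tube in the frame of board between -0.065 and 0.065 m and y of tube in the frame of board between -0.12 and 0.12 m and z of tube in the frame of board between 0.002 and 0.012 m and x of can in the frame of board between -0.065 and 0.065 m and y of can in the frame of board between -0.12 and 0.12 m and z of can in the frame of board between 0.002 and 0.012 m and distance of section from where it was at the start of the episode below 0.03 m), for 0.2 s.
2. The section lies released in the cradle while the three still stand on the board (x of section in the frame of cradle between -0.012 and 0.012 m and y of section in the frame of cradle between -0.012 and 0.012 m and z of section in the frame of cradle between 0.009 and 0.016 m and angle between the y axis of section and the y axis of cradle, either way round below 0.15 rad and angle between section's own z axis and vertical below 0.1 rad and linear speed of each of section, drum, tube, can below 0.03 m/s and contact force between the fingers and section below 0.3 N and x of drum in the frame of board between -0.065 and 0.065 m and y of drum in the frame of board between -0.12 and 0.12 m and z of drum in the frame of board between 0.002 and 0.012 m and angle between each of drum, tube, can's own z axis and vertical below 0.15 rad and x of tube in the frame of board between -0.065 and 0.065 m and y of tube in the frame of board between -0.12 and 0.12 m and z of tube in the frame of board between 0.002 and 0.012 m and x of can in the frame of board between -0.065 and 0.065 m and y of can in the frame of board between -0.12 and 0.12 m and z of can in the frame of board between 0.002 and 0.012 m), for 0.2 s.
At the end, for the whole second after the job is handed in: Section flat in the cradle's pocket (within 12 mm of centre along both axes, 9 to 16 mm above the cradle's underside, long axes within 0.15 rad); drum, tube and can upright (0.1 rad), each within 15 mm of where it stood at the start; all released and at rest (x of section in the frame of cradle between -0.012 and 0.012 m and y of section in the frame of cradle between -0.012 and 0.012 m and z of section in the frame of cradle between 0.009 and 0.016 m and angle between the y axis of section and the y axis of cradle, either way round below 0.15 rad and angle between each of section, drum, tube, can's own z axis and vertical below 0.1 rad and linear speed of section below 0.03 m/s and contact force between the fingers and section below 0.3 N and distance of each of drum, tube, can from where it was at the start of the episode below 0.015 m and linear speed of each of drum, tube, can below 0.02 m/s); the robot touches nothing.
It fails at once if The drum, the tube or the can is tipped over (angle between any of drum, tube, can's own z axis and vertical above 0.5 rad).
It fails at once if The angle grinder is disturbed (moved by more than 20 mm) (distance of grinder from where it was at the start of the episode above 0.02 m).
It fails at once if The try square is disturbed (moved by more than 20 mm) (distance of square from where it was at the start of the episode above 0.02 m).
It also fails if it takes over 147 s, if anything falls off the work surface, if the arm or the gripper's body presses on something with over 40 N, if the wrist force passes 120 N, or if a joint passes its speed limit or range.

### The arm

A 6-joint arm with a two-finger parallel gripper is mounted at the origin on the work surface. World frame = base frame: x ahead of the robot, y to its left, z up, the work surface at z = 0. Lengths are in mm, angles in rad, forces in N, time in s.
With the tool pointing down it reaches from about 200 to 875 mm from the base axis. Payload 3.4 kg.
Tool frame: the origin (TCP) lies at the very end of the fingers, on their centre line; the grasp point (between the pads) lies 19 mm behind it (manip.grasp_offset is the distance from the TCP to the grasp point, in mm); z points along the fingers, y is the line along which they close (so a half turn about z gives the same grasp; the last joint's range is limited). The gripper opens to 94 mm and grips with 3 to 60 N. Pads are 16 mm wide; open, the fingers measure 119 mm over their backs; the gripper's body (75 mm by 177 mm) begins 78 mm behind the grasp point.
Start: joints at [1.091, 0.276, 1.505, -0, 1.361, -0.121], TCP at [201.931, 538.414, 205.493] pointing down, gripper open.
Joint ranges: [-2.89, 2.89], [-0.75, 2.08], [0.22, 2.7], [-1.18, 4.32], [0.11, 2.71], [-2.7, 2.7]. Speed limits (rad/s): [2.57, 2.57, 3.14, 3.14, 3.14, 3.14].

### API

Orientations are given as [roll, pitch, yaw] about the fixed x, y, z axes, in that order (R = Rz(yaw) Ry(pitch) Rx(roll)).
In Python, from station import manip gives the robot as it stands.
- The arm moves only by the tool drive_effector, called after "Call:" by a JSON object that holds its "op" and its "data", one argument or row to a line. Schema: {"type":"object","properties":{"deltas":{"type":"array","items":{"type":"number"},"minItems":5,"maxItems":50},"only":{"type":"string"},"quiet":{"type":"boolean"},"lines":{"type":"string"}},"required":["deltas"],"additionalProperties":false}. deltas is one flat list of numbers that holds 1 to 10 rows one after another, with no inner brackets; each row has 5 numbers: the opening from 0.0 (shut) to 1.0 (fully open), then dx, dy, dz in a scale on which 1.0 is 100 cm, then a turn about the tool's z in parts of the range, where 1.0 means pi rad; each row is the pose to reach, as a shift and turn from the pose commanded when the call began, along the tool's axes at that moment; what a row does not reach only later rows make up. A row lasts 1/10 s, in which the tool goes at most 50 mm and 0.15 rad, less where a joint would pass 70% of its speed; a pose out of reach is approached as far as the arm can. The fingers move at their own pace and stop on an object; the grip force is fixed at half the most. Time passes only in rows, so rows that do not move let the fingers close. The tool returns the time, the measured TCP pose, the force, the opening and the grip force at its end. only (a regular expression) keeps the lines of the reply that match it, lines (a string "A,B") keeps lines A to B, and quiet returns only ok. Shift and turn numbers lie between -1 and 1, and a call with a number outside is refused. Input that does not fit is refused with a message, and nothing moves.
- manip.read_state(): the state, without advancing time (a new reading comes with each control period).
- manip.get_image(name): name is "scene" or "top" or "wrist"; returns a dict with "frame" (420x560x3 uint8, red, green, blue), "depth" (420x560 float32, mm along the optical axis (not along the pixel's ray), 0 where there is no reading), "camera_matrix" (3x3 intrinsics, pixels), "cam_to_world" (4x4, takes a point from camera to world coordinates); the wrist camera has in their place "tool_from_camera" (4x4, takes a point from camera to tool coordinates, whose origin is the TCP and whose axes are the flange's). Camera axes: x right, y down, z forward; pixel columns grow to the right and rows downward; lengths in mm; the calibration is good to about 2 mm. The wrist camera is an equidistant fisheye: a pixel r from the principal point sees the ray r / f radians off the axis. A picture is of the moment at which its call begins: read the wrist's pose just before it.
- manip.close_job(): hands the job in; it is judged then, once.
The state is a dict: "time_s": time; "joint_pos": joint angles; "qvel": joint speeds; "joint_torque": joint torques, N m; "position": TCP position; "orientation": TCP orientation; "contact_force": force on the tool from outside, world axes, zero at the start; "torque": the same for the moment, N m; "width": opening from 0.0 (shut) to 1.0 (fully open); "grasp_force": force on a finger pad.
Only numpy, scipy, OpenCV 4.12 (cv2) and the standard library are available. Lean on these libraries where they do the work, as an engineer would, in place of code of your own. Each camera call takes 0.05 s, during which the arm holds its last target. There are 200 camera calls.

## Working session

There is one attempt and no reset: what is moved stays moved. The work goes in short steps, Python scripts to look and compute and a tool call to move; the robot and the scene stay as the last step left them, time stands still between calls to the robot, and variables do not carry over. Pictures are saved under pics/ and viewed, at most 14 in all, crops included, and the job is handed in when it is done.

```bash
ls; mkdir -p pics
```

Run:
```python
from station import manip
import cv2,numpy as np
s=manip.read_state();print(s)
for n in("top","scene"):
    d=manip.get_image(n);cv2.imwrite(f"pics/{n}0.png",d["frame"][:,:,::-1]);np.savez(f"{n}0.npz",**d)
    print(n,d["camera_matrix"],d["cam_to_world"])
```

```text
pics
station.py
{'time_s': 0.0, 'joint_pos': array([ 1.09099802e+00,  2.76584851e-01,  1.50609855e+00, -3.41397875e-05,
        1.36072584e+00, -1.21007123e-01]), 'qvel': array([-0.00121641, -0.00104259,  0.00043819,  0.0013738 ,  0.00012607,
       -0.00057093]), 'joint_torque': array([ 2.12824620e-03, -4.04587734e+01, -2.37230980e+01,  7.05692125e-02,
        3.46570637e-02, -1.43224993e-04]), 'position': array([201.66333668, 537.86820061, 204.62433459]), 'orientation': array([-3.13978532e+00, -1.86151291e-04,  2.78280846e+00]), 'contact_force': array([-0.58027669,  0.36865734, -0.38948142]), 'torque': array([-0.0085699 ,  0.05115054,  0.00055083]), 'grasp_force': 0.0, 'width': 0.9956745112251094}
top [[525.1578571    0.         277.13978394]
 [  0.         525.1578571  200.10996641]
 [  0.           0.           1.        ]] [[ 6.86911926e-03 -9.98509181e-01  5.41500790e-02  4.90982709e+02]
 [-9.99954627e-01 -7.21629825e-03 -6.21850364e-03  9.42733011e-01]
 [ 6.59999609e-03 -5.41049064e-02 -9.98513445e-01  1.25401476e+03]
 [ 0.00000000e+00  0.00000000e+00  0.00000000e+00  1.00000000e+00]]
scene [[509.45979982   0.         273.50045848]
 [  0.         509.45979982 207.76790051]
 [  0.           0.           1.        ]] [[ 3.23857371e-01  7.39245519e-01 -5.90451070e-01  1.32515747e+03]
 [ 9.45984185e-01 -2.43004411e-01  2.14622407e-01 -2.74598930e+02]
 [ 1.51764380e-02 -6.28064423e-01 -7.78013340e-01  1.02694323e+03]
 [ 0.00000000e+00  0.00000000e+00  0.00000000e+00  1.00000000e+00]]
```

View pics/top0.png

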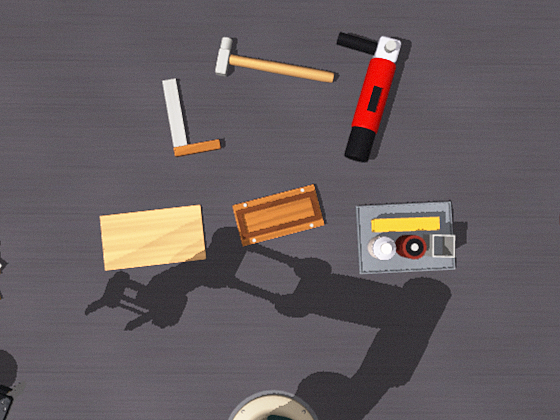

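View pics/scene0.png

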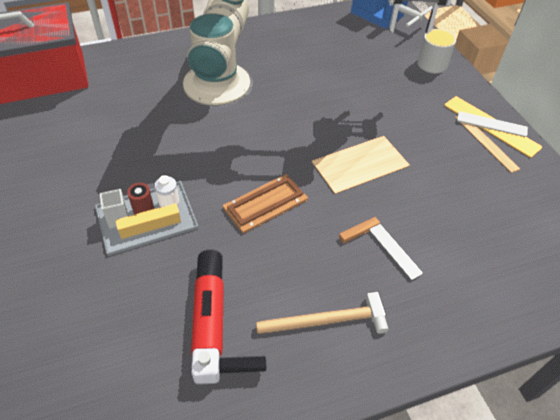

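The top view shows the tray (cols 356-456, rows 202-272) holding the section (yellow, ~(405,224)), the can (382,247), the drum (412,246) and the tube (444,245). The cradle is at (279,215), the board at (153,238), the grinder at (372,100) and the square at (190,130). The scene view agrees.

Create h.py:
```python
import numpy as np,cv2
def world(d,step=1):
    K,T,Z=d["camera_matrix"],d["cam_to_world"],d["depth"]
    v,u=np.mgrid[:420,:560]
    P=np.stack([(u-K[0,2])/K[0,0]*Z,(v-K[1,2])/K[1,1]*Z,Z],-1)
    return P@T[:3,:3].T+T[:3,3]
def rect(p): # min area rect, x,y mm
    r=cv2.minAreaRect(p.astype(np.float32)); return np.round(r[0],1),np.round(r[1],1),round(r[2],2)
```

Run:
```python
from h import *
for n in("top","scene"):
    d=np.load(n+"0.npz");P=world(d);f=d["frame"].astype(int);z=P[...,2]
    x,y=P[...,0],P[...,1]
    print(n)
    bench=(abs(x-300)<40)&(abs(y)<100);print("bench z",np.median(z[bench]),z[bench].std())
    R,G,B=f[...,0],f[...,1],f[...,2]
    A=(x>300)&(x<560)
    for nm,m in dict(
      tray=A&(y<-140)&(y>-420)&(z>2.)&(z<20)&(abs(R-B)<30)&(x<480),
      section=A&(y<-140)&(R>B+80)&(z>38)&(z<50)&(G>120),
      cap=A&(y<-140)&(z>92)&(z<105),
      tops=A&(y<-140)&(z>76)&(z<88),
      tube=A&(y<-310)&(z>76)&(z<88),
      drum=A&(y<-140)&(z>79)&(z<88)&(R>B+15),
      canbody=A&(y<-140)&(y>-260)&(z>72)&(z<82),
      board=A&(y>130)&(z>3)&(z<12)&(R>B+30),
      cradle=A&(abs(y)<120)&(z>7)&(z<25)&(R>B+30),
      rails=A&(abs(y)<120)&(z>16.5)&(z<25)&(R>B+30)).items():
        p=np.c_[x[m],y[m]]
        if len(p)>5: print(nm,len(p),rect(p),"mean",p.mean(0).round(1),"z",np.median(z[m]).round(1))
```

```text
top
bench z 0.6442830430962658 2.4629553253196863
tray 3196 (array([ 390.4, -280. ]), array([179.3, 280. ]), 0.33) mean [ 394.7 -281.6] z 4.2
section 818 (array([ 502.7, -306. ]), array([ 29.6, 150.3]), 2.37) mean [ 503.  -306.4] z 44.3
cap 113 (array([ 451., -246.]), array([28.4, 33.1]), 89.65) mean [ 449.1 -245.7] z 99.6
tops 798 (array([ 452.1, -311.4]), array([ 53.3, 182.8]), 0.45) mean [ 452.  -307.3] z 83.9
tube 390 (array([ 452.5, -356.5]), array([53.3, 92.5]), 0.45) mean [ 453.1 -344.5] z 83.5
drum 223 (array([ 450.7, -310.4]), array([52.7, 57. ]), 44.37) mean [ 451.6 -311.3] z 84.2
canbody 35 (array([ 448.9, -238.3]), array([49.2, 36.1]), 5.15) mean [ 451.6 -231.5] z 80.3
board 5015 (array([468.9, 287.9]), array([131.4, 241.6]), 6.84) mean [467.7 286.9] z 6.6
cradle 2986 (array([522.9,  -9.5]), array([ 99.4, 199.9]), 15.0) mean [515.1  -2.8] z 13.6
rails 892 (array([520.3,  -9.6]), array([ 97.8, 194.5]), 11.68) mean [ 5.149e+02 -5.000e-01] z 20.3
scene
bench z 0.5889119234242344 2.242395136043234
tray 1132 (array([ 390. , -280.1]), array([279.7, 179.9]), 90.0) mean [ 393.2 -271.1] z 3.8
section 682 (array([ 506. , -304.5]), array([ 35.9, 148.9]), 2.43) mean [ 508.4 -305.5] z 44.1
cap 79 (array([ 455.7, -242.6]), array([29.3, 24.7]), 81.82) mean [ 455.2 -244.2] z 99.1
tops 631 (array([ 455.8, -310.1]), array([ 57.7, 182.1]), 1.56) mean [ 460.5 -310.1] z 83.5
tube 317 (array([ 457. , -355.4]), array([57.5, 91.5]), 1.67) mean [ 459.6 -348. ] z 82.7
drum 188 (array([ 456.3, -310.1]), array([56.5, 51.7]), 19.26) mean [ 459.3 -309.7] z 84.1
canbody 56 (array([ 454.9, -237.7]), array([38.2, 51.5]), 83.96) mean [ 471.4 -239.9] z 78.6
board 3830 (array([429.9, 485.9]), array([647.9, 259.4]), 89.92) mean [469.7 401.4] z 6.5
cradle 1817 (array([526.1,  -7.9]), array([103.7, 202. ]), 14.07) mean [519.8  -2.4] z 13.9
rails 618 (array([519.3,  -9.3]), array([ 82.8, 204.3]), 7.19) mean [518.1   2.8] z 20.0
```

Create go.py:
```python
import sys,numpy as np
from scipy.spatial.transform import Rotation as R
from station import manip
x,y,z,yaw=map(float,sys.argv[1:5])
s=manip.read_state();M=R.from_euler('xyz',s["orientation"]).as_matrix()
d=M.T@(np.array([x,y,z])-s["position"])
t=-(yaw-s["orientation"][2]);t=(t+np.pi)%(2*np.pi)-np.pi
print("t",round(s["time_s"],1),"pos",s["position"].round(1),"rpy",s["orientation"].round(3),"w",round(s["width"],3),"D",d.round(1),"turn",round(t,3))
```

```bash
python3 go.py 440 -300 280 1.612; python3 -c "
from station import manip
d=manip.get_image('wrist');print(d['tool_from_camera'],d['camera_matrix'])"
```

```text
t 0.1 pos [201.7 537.9 204.7] rpy [-3.14  -0.     2.783] w 1.002 D [-517.4 -701.   -74.3] turn 1.171
[[-1.24822186e-03 -9.72769180e-01 -2.31772657e-01  6.62841282e+01]
 [ 9.99999220e-01 -1.22184804e-03 -2.57341682e-04 -5.04528674e-02]
 [-3.28569106e-05 -2.31772797e-01  9.72769947e-01 -1.79343639e+02]
 [ 0.00000000e+00  0.00000000e+00  0.00000000e+00  1.00000000e+00]] [[325.1922621    0.         283.13917709]
 [  0.         325.1922621  210.46275889]
 [  0.           0.           1.        ]]
```

Command 1: halfway. First call 10 rows full target (progress 500 mm).

Units first: shifts go in shares of 100 cm and turns go in shares of pi rad. So -701 mm / 1000 = -0.701, -200 mm / 1000 = -0.2, 1.171 rad / 3.1416 = 0.3727.

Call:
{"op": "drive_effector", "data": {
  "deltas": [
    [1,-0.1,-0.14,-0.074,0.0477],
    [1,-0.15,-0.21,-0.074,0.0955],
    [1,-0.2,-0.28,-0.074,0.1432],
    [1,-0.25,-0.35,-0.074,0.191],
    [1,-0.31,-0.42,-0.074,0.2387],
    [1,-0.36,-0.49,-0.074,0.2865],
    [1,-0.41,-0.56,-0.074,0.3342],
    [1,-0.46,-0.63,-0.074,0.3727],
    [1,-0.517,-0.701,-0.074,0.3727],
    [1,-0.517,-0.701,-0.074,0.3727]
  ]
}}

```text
refused: deltas[0]: [1, -0.1, -0.14, -0.074, 0.0477] is not of type 'number' (schema: type "number"). Nothing was moved.
```

Nothing moved. I misread the format; it is one flat list, 5 numbers to a row, no inner brackets. Resending.

Call:
{"op": "drive_effector", "data": {
  "deltas": [1,-0.1,-0.14,-0.074,0.0477,1,-0.15,-0.21,-0.074,0.0955,1,-0.2,-0.28,-0.074,0.1432,1,-0.25,-0.35,-0.074,0.191,1,-0.31,-0.42,-0.074,0.2387,1,-0.36,-0.49,-0.074,0.2865,1,-0.41,-0.56,-0.074,0.3342,1,-0.46,-0.63,-0.074,0.3727,1,-0.517,-0.701,-0.074,0.3727,1,-0.517,-0.701,-0.074,0.3727]
}}

```text
time_s: 1.15
position: [334.5, 61.9, 267.2]
orientation: [3.14, -0.0, 1.612]
contact_force: [0.0, -0.1, -0.5]
width: 1.002
grasp_force: 0.0
```

```bash
python3 go.py 440 -300 280 1.612
```

```text
t 1.1 pos [334.5  61.9 267.2] rpy [ 3.14  -0.     1.612] w 1.002 D [-366.    90.5  -12.7] turn 0.0
```

To row units: -366 mm / 1000 = -0.366, 90.5 mm / 1000 = 0.0905.

Call:
{"op": "drive_effector", "data": {
  "deltas": [1,-0.366,0.0905,-0.0127,0,1,-0.366,0.0905,-0.0127,0,1,-0.366,0.0905,-0.0127,0,1,-0.366,0.0905,-0.0127,0,1,-0.366,0.0905,-0.0127,0,1,-0.366,0.0905,-0.0127,0,1,-0.366,0.0905,-0.0127,0,1,-0.366,0.0905,-0.0127,0,1,-0.366,0.0905,-0.0127,0,1,-0.366,0.0905,-0.0127,0]
}}

```text
time_s: 2.15
position: [439.7, -297.8, 278.9]
orientation: [-3.14, -0.002, 1.611]
contact_force: [0.0, 1.1, 0.0]
width: 0.998
grasp_force: 0.0
```

Call:
{"op": "drive_effector", "data": {
  "deltas": [1,0,0,0,0,1,0,0,0,0,1,0,0,0,0]
}}

```text
time_s: 2.45
position: [440.0, -297.0, 280.2]
orientation: [3.141, 0.0, 1.613]
contact_force: [0.4, -0.3, -0.0]
width: 0.995
grasp_force: 0.0
```

Add to h.py:
```python
from scipy.spatial.transform import Rotation
def wrist(fn):
    from station import manip
    s=manip.read_state();d=manip.get_image("wrist")
    K,T,Z=d["camera_matrix"],d["tool_from_camera"],d["depth"]
    v,u=np.mgrid[:420,:560]; a=(u-K[0,2])/K[0,0];b=(v-K[1,2])/K[1,1];r=np.hypot(a,b)+1e-9
    k=np.tan(r)/r
    P=np.stack([a*k*Z,b*k*Z,Z],-1)@T[:3,:3].T+T[:3,3]
    P=P@Rotation.from_euler('xyz',s["orientation"]).as_matrix().T+s["position"]
    cv2.imwrite(f"pics/{fn}.png",d["frame"][:,:,::-1]); np.savez(fn+".npz",P=P,f=d["frame"])
    return P,d["frame"].astype(int)
```

Create seg.py:
```python
import sys
from h import *
P,f=wrist(sys.argv[1]);x,y,z=P[...,0],P[...,1],P[...,2];R,G,B=f[...,0],f[...,1],f[...,2]
A=(x>350)&(x<560)&(y<-180)&(y>-420)
for nm,m in dict(bench=A&(x<360),
  section=A&(R>B+60)&(z>36)&(z<50)&(G>100),cap=A&(z>92)&(z<105),tops=A&(z>77)&(z<89),
  tube=A&(y<-325)&(z>76)&(z<89),drum=A&(y<-270)&(y>-345)&(z>77)&(z<89)&(R>B+15),dr2=A&(y<-275)&(y>-338)&(z>77)&(z<89),
  can=A&(y>-275)&(z>70)&(z<86)).items():
    p=np.c_[x[m],y[m]]
    if len(p)>5: print(nm,len(p),rect(p),"mean",p.mean(0).round(1),"z",np.median(z[m]).round(1))
```

```bash
python3 seg.py w1
```

```text
bench 1140 (array([ 355. , -300.2]), array([ 10. , 239.5]), 0.01) mean [ 355.3 -294.6] z 0.2
section 2583 (array([ 506. , -305.7]), array([ 31., 149.]), 2.12) mean [ 505.5 -303.3] z 44.1
cap 343 (array([ 452.5, -244.9]), array([22.1, 22.2]), 3.51) mean [ 452.4 -244.9] z 100.1
tops 2954 (array([ 455.9, -311.4]), array([ 53.7, 182.9]), 1.15) mean [ 455.1 -300.8] z 84.3
tube 764 (array([ 458.5, -363.7]), array([77.4, 49.5]), 89.06) mean [ 458.1 -359.4] z 82.6
drum 761 (array([ 455.5, -311.3]), array([52.5, 53.2]), 14.81) mean [ 456.1 -309.6] z 84.1
dr2 1593 (array([ 455.5, -311.3]), array([52.5, 53.2]), 14.81) mean [ 455.7 -310.5] z 84.4
can 537 (array([ 452.8, -245.2]), array([50. , 50.2]), 2.88) mean [ 452.2 -244.5] z 84.0
```

View pics/w1.png

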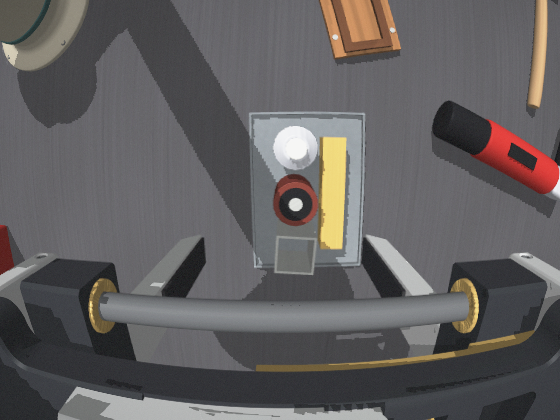

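The wrist view shows the can at (295,148), the drum at (295,203), the tube at (295,255) and the section at (333,193). They are well localised and agree with the top camera to about 3 mm. I'll grip each standing item high, closing along the tray's x, with the fingertips above the section. The can goes first.

```bash
python3 go.py 452.6 -245 50 1.612;python3 -c "
import numpy as np
from h import *
d=np.load('w1.npz');P=d['P'];x,y,z=P[...,0],P[...,1],P[...,2]
m=(x>350)&(x<560)&(y<-346)&(y>-420)&(z>72)&(z<89);print(rect(np.c_[x[m],y[m]]))"
```

```text
t 2.5 pos [ 440.  -297.2  280.1] rpy [3.141 0.    1.613] w 1.0 D [ 51.7  14.7 230.1] turn 0.001
(array([ 458.5, -376.9]), array([50.6, 49.4]), 88.47)
```

To row units: 230 mm / 1000 = 0.23, 220 mm / 1000 = 0.22.

Call:
{"op": "drive_effector", "data": {
  "deltas": [1,0.03,0.008,0.06,0,1,0.0517,0.0147,0.11,0,1,0.0517,0.0147,0.15,0,1,0.0517,0.0147,0.18,0,1,0.0517,0.0147,0.205,0,1,0.0517,0.0147,0.22,0,1,0.0517,0.0147,0.23,0,1,0.0517,0.0147,0.23,0,1,0.0517,0.0147,0.23,0]
}}

```text
time_s: 3.4
position: [453.2, -246.2, 50.4]
orientation: [3.14, 0.001, 1.612]
contact_force: [0.6, -0.3, 0.0]
width: 1.002
grasp_force: 0.0
```

Call:
{"op": "drive_effector", "data": {
  "deltas": [0.4,0,0,0,0,0.4,0,0,0,0,0,0,0,0,0,0,0,0,0,0,0,0,0,0,0,0,0,0,0,0]
}}

```text
time_s: 4.0
position: [452.5, -246.0, 49.8]
orientation: [-3.141, -0.0, 1.612]
contact_force: [0.5, 0.3, 0.9]
width: 0.548
grasp_force: 30.0
```

To row units: -150 mm / 1000 = -0.15, -140 mm / 1000 = -0.14.

Call:
{"op": "drive_effector", "data": {
  "deltas": [0,0,0,-0.015,0,0,0,0,-0.045,0,0,0,0,-0.08,0,0,0,0,-0.115,0,0,0,0,-0.14,0,0,0.01,0,-0.15,0,0,0.035,0.002,-0.15,0,0,0.07,0.004,-0.15,0,0,0.11,0.006,-0.15,0,0,0.15,0.009,-0.15,0]
}}

```text
time_s: 5.0
position: [453.9, -93.4, 198.0]
orientation: [-3.139, -0.002, 1.611]
contact_force: [0.5, -0.5, -2.7]
width: 0.547
grasp_force: 30.0
```

Call:
{"op": "drive_effector", "data": {
  "deltas": [0,0.045,0.003,0,-0.0064,0,0.09,0.005,0,-0.0127,0,0.135,0.008,0,-0.0191,0,0.18,0.01,0,-0.0248,0,0.225,0.013,0,-0.0248,0,0.27,0.015,0,-0.0248,0,0.315,0.018,0,-0.0248,0,0.355,0.02,0,-0.0248,0,0.39,0.022,0,-0.0248,0,0.42,0.024,0,-0.0248]
}}

```text
time_s: 6.0
position: [460.1, 326.9, 197.7]
orientation: [-3.138, 0.001, 1.691]
contact_force: [0.7, -0.8, -2.9]
width: 0.541
grasp_force: 30.0
```

```bash
python3 go.py 462.5 357.4 52.5 1.69
```

```text
t 6.0 pos [460.1 326.9 197.7] rpy [-3.138e+00  1.000e-03  1.691e+00] w 0.541 D [ 30.1   6.6 145.2] turn 0.001
```

To row units: 144 mm / 1000 = 0.144, 142 mm / 1000 = 0.142.

Call:
{"op": "drive_effector", "data": {
  "deltas": [0,0.018,0.004,0.01,0,0,0.03,0.0066,0.04,0,0,0.03,0.0066,0.08,0,0,0.03,0.0066,0.11,0,0,0.03,0.0066,0.13,0,0,0.03,0.0066,0.138,0,0,0.03,0.0066,0.142,0,0,0.03,0.0066,0.144,0,0,0.03,0.0066,0.144,0,0,0.03,0.0066,0.144,0]
}}

```text
time_s: 7.0
position: [466.0, 355.8, 56.8]
orientation: [3.14, -0.001, 1.69]
contact_force: [-0.3, 0.2, -3.3]
width: 0.544
grasp_force: 30.0
```

```bash
python3 go.py 462.5 357.4 52 1.69
```

```text
t 7.0 pos [466.  355.8  56.8] rpy [ 3.14e+00 -1.00e-03  1.69e+00] w 0.544 D [ 2.  -3.3  4.8] turn -0.0
```

To row units: 4.8 mm / 1000 = 0.0048, 4 mm / 1000 = 0.004.

Call:
{"op": "drive_effector", "data": {
  "deltas": [0,0,0,0.002,0,0,0,0,0.004,0,0,0,0,0.0048,0,0,0,0,0.0048,0,0,0,0,0.0048,0]
}}

```text
time_s: 7.5
position: [465.5, 355.6, 51.7]
orientation: [3.141, -0.0, 1.69]
contact_force: [-2.1, -0.2, 4.6]
width: 0.544
grasp_force: 30.0
```

To row units: -130 mm / 1000 = -0.13, -100 mm / 1000 = -0.1.

Call:
{"op": "drive_effector", "data": {
  "deltas": [0.6,0,0,0,0,0.8,0,0,0,0,1,0,0,0,0,1,0,0,0,0,1,0,0,-0.015,0,1,0,0,-0.05,0,1,0,0,-0.1,0,1,-0.03,-0.004,-0.13,0,1,-0.08,-0.011,-0.13,0,1,-0.13,-0.018,-0.13,0]
}}

```text
time_s: 8.5
position: [463.6, 224.6, 182.2]
orientation: [3.138, -0.0, 1.692]
contact_force: [1.1, 0.1, 0.0]
width: 1.0
grasp_force: 0.0
```

Call:
{"op": "drive_effector", "data": {
  "deltas": [1,-0.05,-0.007,0,0.0064,1,-0.1,-0.014,0,0.0127,1,-0.15,-0.02,0,0.0191,1,-0.2,-0.027,0,0.0248,1,-0.25,-0.034,0,0.0248,1,-0.3,-0.041,0,0.0248,1,-0.35,-0.047,0,0.0248,1,-0.4,-0.054,0,0.0248,1,-0.45,-0.061,0,0.0248,1,-0.5,-0.068,0,0.0248]
}}

```text
time_s: 9.5
position: [454.4, -276.8, 180.9]
orientation: [3.141, -0.0, 1.611]
contact_force: [0.1, -0.6, 1.0]
width: 1.002
grasp_force: 0.0
```

```bash
python3 go.py 455.3 -311.3 50 1.612
```

```text
t 9.5 pos [ 454.4 -276.8  180.9] rpy [ 3.141 -0.     1.611] w 1.002 D [-34.5  -0.6 130.9] turn -0.001
```

To row units: 128 mm / 1000 = 0.128, 122 mm / 1000 = 0.122.

Call:
{"op": "drive_effector", "data": {
  "deltas": [1,-0.0345,-0.0006,0.03,0,1,-0.0345,-0.0006,0.06,0,1,-0.0345,-0.0006,0.09,0,1,-0.0345,-0.0006,0.11,0,1,-0.0345,-0.0006,0.122,0,1,-0.0345,-0.0006,0.128,0,1,-0.0345,-0.0006,0.128,0,1,-0.0345,-0.0006,0.128,0]
}}

```text
time_s: 10.3
position: [456.3, -309.6, 53.8]
orientation: [3.14, 0.001, 1.612]
contact_force: [-1.1, 0.1, 0.6]
width: 0.997
grasp_force: 0.0
```

```bash
python3 go.py 455.3 -311.3 50 1.612
```

```text
t 10.3 pos [ 456.3 -309.6   53.8] rpy [3.140e+00 1.000e-03 1.612e+00] w 0.997 D [-1.6 -1.1  3.8] turn 0.0
```

To row units: 3.8 mm / 1000 = 0.0038, -1.6 mm / 1000 = -0.0016.

Call:
{"op": "drive_effector", "data": {
  "deltas": [1,-0.0016,-0.0011,0.0038,0,1,-0.0016,-0.0011,0.0038,0,0.4,-0.0016,-0.0011,0.0038,0,0.4,-0.0016,-0.0011,0.0038,0,0,-0.0016,-0.0011,0.0038,0,0,-0.0016,-0.0011,0.0038,0,0,-0.0016,-0.0011,0.0038,0,0,-0.0016,-0.0011,0.0038,0]
}}

```text
time_s: 11.1
position: [454.7, -310.9, 49.1]
orientation: [3.141, 0.0, 1.612]
contact_force: [0.1, 0.5, 0.1]
width: 0.573
grasp_force: 30.0
```

To row units: -150 mm / 1000 = -0.15, -140 mm / 1000 = -0.14.

Call:
{"op": "drive_effector", "data": {
  "deltas": [0,0,0,-0.015,0,0,0,0,-0.045,0,0,0,0,-0.08,0,0,0,0,-0.115,0,0,0,0,-0.14,0,0,0.01,0,-0.15,0,0,0.035,0.002,-0.15,0,0,0.07,0.005,-0.15,0,0,0.11,0.008,-0.15,0,0,0.15,0.01,-0.15,0]
}}

```text
time_s: 12.1
position: [457.1, -158.1, 197.5]
orientation: [-3.139, -0.002, 1.611]
contact_force: [0.3, 0.0, -2.3]
width: 0.571
grasp_force: 30.0
```

Call:
{"op": "drive_effector", "data": {
  "deltas": [0,0.045,0.003,0,-0.0064,0,0.09,0.006,0,-0.0127,0,0.135,0.009,0,-0.0191,0,0.18,0.012,0,-0.0248,0,0.225,0.015,0,-0.0248,0,0.27,0.018,0,-0.0248,0,0.315,0.021,0,-0.0248,0,0.355,0.024,0,-0.0248,0,0.39,0.026,0,-0.0248,0,0.42,0.028,0,-0.0248]
}}

```text
time_s: 13.1
position: [467.1, 262.3, 197.4]
orientation: [-3.138, 0.0, 1.691]
contact_force: [-0.6, -1.2, -2.4]
width: 0.57
grasp_force: 30.0
```

```bash
python3 go.py 471 288 52.5 1.69
```

```text
t 13.1 pos [467.1 262.3 197.4] rpy [-3.138  0.     1.691] w 0.57 D [ 25.1   7.5 144.9] turn 0.001
```

To row units: 145 mm / 1000 = 0.145, 144 mm / 1000 = 0.144.

Call:
{"op": "drive_effector", "data": {
  "deltas": [0,0.018,0.003,0.01,0,0,0.025,0.005,0.04,0,0,0.025,0.005,0.08,0,0,0.025,0.005,0.11,0,0,0.025,0.005,0.13,0,0,0.025,0.005,0.138,0,0,0.025,0.005,0.142,0,0,0.025,0.005,0.144,0,0,0.025,0.005,0.145,0,0,0.025,0.005,0.145,0]
}}

```text
time_s: 14.1
position: [471.8, 285.9, 55.0]
orientation: [3.14, -0.001, 1.69]
contact_force: [-1.0, 0.3, -2.2]
width: 0.568
grasp_force: 30.0
```

```bash
python3 go.py 471 288 51 1.69
```

```text
t 14.1 pos [471.8 285.9  55. ] rpy [ 3.14e+00 -1.00e-03  1.69e+00] w 0.568 D [ 2.1 -0.5  4. ] turn -0.0
```

To row units: 4.3 mm / 1000 = 0.0043, 3.8 mm / 1000 = 0.0038.

Call:
{"op": "drive_effector", "data": {
  "deltas": [0,0,0,0.002,0,0,0,0,0.0038,0,0,0,0,0.0043,0,0,0,0,0.0043,0,0,0,0,0.0043,0]
}}

```text
time_s: 14.6
position: [471.6, 285.9, 51.1]
orientation: [3.14, -0.001, 1.69]
contact_force: [-0.9, -0.3, 5.7]
width: 0.572
grasp_force: 30.0
```

Call:
{"op": "drive_effector", "data": {
  "deltas": [0.6,0,0,0,0,0.8,0,0,0,0,1,0,0,0,0,1,0,0,0,0,1,0,0,-0.015,0,1,0,0,-0.05,0,1,0,0,-0.1,0,1,-0.03,-0.004,-0.13,0,1,-0.08,-0.011,-0.13,0,1,-0.13,-0.018,-0.13,0]
}}

```text
time_s: 15.6
position: [469.5, 154.7, 181.1]
orientation: [3.138, 0.0, 1.692]
contact_force: [0.0, -0.5, -0.4]
width: 0.998
grasp_force: 0.0
```

Call:
{"op": "drive_effector", "data": {
  "deltas": [1,-0.05,-0.007,0,0.0064,1,-0.1,-0.014,0,0.0127,1,-0.15,-0.021,0,0.0191,1,-0.2,-0.028,0,0.0248,1,-0.25,-0.035,0,0.0248,1,-0.3,-0.042,0,0.0248,1,-0.35,-0.049,0,0.0248,1,-0.4,-0.056,0,0.0248,1,-0.45,-0.063,0,0.0248,1,-0.5,-0.07,0,0.0248]
}}

```text
time_s: 16.6
position: [458.3, -346.5, 179.7]
orientation: [3.141, -0.0, 1.611]
contact_force: [2.0, 0.5, 0.8]
width: 0.999
grasp_force: 0.0
```

```bash
python3 go.py 458 -377 50 1.612
```

```text
t 16.6 pos [ 458.3 -346.5  179.7] rpy [ 3.141 -0.     1.611] w 0.999 D [-30.5  -1.6 129.6] turn -0.001
```

To row units: 127 mm / 1000 = 0.127, 122 mm / 1000 = 0.122.

Call:
{"op": "drive_effector", "data": {
  "deltas": [1,-0.0305,-0.0016,0.03,0,1,-0.0305,-0.0016,0.06,0,1,-0.0305,-0.0016,0.09,0,1,-0.0305,-0.0016,0.11,0,1,-0.0305,-0.0016,0.122,0,1,-0.0305,-0.0016,0.127,0,1,-0.0305,-0.0016,0.127,0,1,-0.0305,-0.0016,0.127,0]
}}

```text
time_s: 17.4
position: [459.1, -375.6, 53.8]
orientation: [3.14, 0.002, 1.612]
contact_force: [1.1, -0.2, -0.9]
width: 1.001
grasp_force: 0.0
```

```bash
python3 go.py 458 -377 50 1.612
```

```text
t 17.4 pos [ 459.1 -375.6   53.8] rpy [3.140e+00 2.000e-03 1.612e+00] w 1.001 D [-1.4 -1.2  3.8] turn 0.0
```

To row units: 3.8 mm / 1000 = 0.0038, -1.4 mm / 1000 = -0.0014.

Call:
{"op": "drive_effector", "data": {
  "deltas": [1,-0.0014,-0.0012,0.0038,0,1,-0.0014,-0.0012,0.0038,0,0.4,-0.0014,-0.0012,0.0038,0,0.4,-0.0014,-0.0012,0.0038,0,0,-0.0014,-0.0012,0.0038,0,0,-0.0014,-0.0012,0.0038,0,0,-0.0014,-0.0012,0.0038,0,0,-0.0014,-0.0012,0.0038,0]
}}

```text
time_s: 18.2
position: [457.6, -376.5, 49.0]
orientation: [3.141, 0.0, 1.612]
contact_force: [0.7, -0.0, -1.6]
width: 0.535
grasp_force: 29.5
```

To row units: -150 mm / 1000 = -0.15, -140 mm / 1000 = -0.14.

Call:
{"op": "drive_effector", "data": {
  "deltas": [0,0,0,-0.015,0,0,0,0,-0.045,0,0,0,0,-0.08,0,0,0,0,-0.115,0,0,0,0,-0.14,0,0,0.01,0,-0.15,0,0,0.035,0.002,-0.15,0,0,0.07,0.005,-0.15,0,0,0.11,0.008,-0.15,0,0,0.15,0.011,-0.15,0]
}}

```text
time_s: 19.2
position: [460.6, -223.4, 197.0]
orientation: [-3.139, -0.003, 1.611]
contact_force: [0.2, 0.5, -3.6]
width: 0.536
grasp_force: 29.5
```

Call:
{"op": "drive_effector", "data": {
  "deltas": [0,0.045,0.003,0,-0.0064,0,0.09,0.007,0,-0.0127,0,0.135,0.01,0,-0.0191,0,0.18,0.014,0,-0.0248,0,0.225,0.017,0,-0.0248,0,0.27,0.021,0,-0.0248,0,0.315,0.024,0,-0.0248,0,0.355,0.027,0,-0.0248,0,0.39,0.03,0,-0.0248,0,0.415,0.032,0,-0.0248]
}}

```text
time_s: 20.2
position: [474.8, 192.3, 197.2]
orientation: [-3.138, -0.001, 1.692]
contact_force: [0.8, 0.5, -4.2]
width: 0.539
grasp_force: 29.5
```

```bash
python3 go.py 478 218 52.5 1.69
```

```text
t 20.2 pos [474.8 192.3 197.2] rpy [-3.138e+00 -1.000e-03  1.692e+00] w 0.539 D [ 25.    6.8 144.7] turn 0.002
```

Call:
{"op": "drive_effector", "data": {
  "deltas": [0,0.018,0.003,0.01,0,0,0.023,0.004,0.04,0,0,0.023,0.004,0.08,0,0,0.023,0.004,0.11,0,0,0.023,0.004,0.13,0,0,0.023,0.004,0.138,0,0,0.023,0.004,0.142,0,0,0.023,0.004,0.144,0,0,0.023,0.004,0.145,0,0,0.023,0.004,0.145,0]
}}

```text
time_s: 21.2
position: [478.9, 213.3, 54.8]
orientation: [3.14, -0.0, 1.69]
contact_force: [-0.1, -0.4, -3.8]
width: 0.533
grasp_force: 29.5
```

```bash
python3 go.py 478 218 51 1.69
```

```text
t 21.2 pos [478.9 213.3  54.8] rpy [ 3.14 -0.    1.69] w 0.533 D [ 4.7 -0.3  3.8] turn -0.0
```

To row units: 4.1 mm / 1000 = 0.0041, 3.5 mm / 1000 = 0.0035.

Call:
{"op": "drive_effector", "data": {
  "deltas": [0,0,0,0.002,0,0,0,0,0.0035,0,0,0,0,0.0041,0,0,0,0,0.0041,0,0,0,0,0.0041,0]
}}

```text
time_s: 21.7
position: [478.7, 213.3, 51.0]
orientation: [3.14, -0.0, 1.69]
contact_force: [-1.0, -0.2, 5.7]
width: 0.541
grasp_force: 29.5
```

Call:
{"op": "drive_effector", "data": {
  "deltas": [0.6,0,0,0,0,0.8,0,0,0,0,1,0,0,0,0,1,0,0,0,0,1,0,0,-0.015,0,1,0,0,-0.05,0,1,0,0,-0.1,0,1,-0.03,-0.002,-0.15,0,1,-0.08,-0.005,-0.17,0,1,-0.13,-0.009,-0.17,0]
}}

```text
time_s: 22.7
position: [486.6, 92.6, 222.7]
orientation: [3.134, 0.0, 1.693]
contact_force: [1.1, -0.2, -0.8]
width: 1.0
grasp_force: 0.0
```

Call:
{"op": "drive_effector", "data": {
  "deltas": [0.6,-0.05,-0.003,0,0.0064,0.6,-0.1,-0.007,0,0.0127,0.6,-0.15,-0.01,0,0.0191,0.6,-0.2,-0.014,0,0.0248,0.6,-0.25,-0.017,0,0.0248,0.6,-0.3,-0.02,0,0.0248,0.6,-0.35,-0.024,0,0.0248,0.6,-0.388,-0.026,0,0.0248,0.6,-0.388,-0.026,0,0.0248,0.6,-0.388,-0.026,0,0.0248]
}}

```text
time_s: 23.7
position: [504.2, -295.8, 218.3]
orientation: [-3.141, -0.002, 1.61]
contact_force: [-0.6, -0.0, -0.1]
width: 0.602
grasp_force: 0.0
```

Create seg2.py:
```python
import sys
from h import *
from station import manip
d=manip.get_image("top");cv2.imwrite(f"pics/{sys.argv[1]}.png",d["frame"][:,:,::-1]);P=world(d);f=d["frame"].astype(int)
x,y,z=P[...,0],P[...,1],P[...,2];c,s=np.cos(.119),np.sin(.119)
bx=(x-468.9)*c+(y-287.9)*s;by=-(x-468.9)*s+(y-287.9)*c
for lo,hi in((-110,-38),(-38,38),(38,110)):
    m=(abs(bx)<70)&(by>lo)&(by<hi)&(z>76)&(z<110)
    if m.any():print("board local",rect(np.c_[bx[m],by[m]]),z[m].max())
```

```bash
python3 seg2.py top1; python3 seg.py w2; python3 go.py 505.5 -305.7 16 1.61
```

```text
board local (array([ -2.9, -77.6]), array([51. , 48.9]), 83.54) 89.82622210603904
board local (array([-0.1, -4.1]), array([53.6, 50.9]), 83.68) 93.05339458790104
board local (array([ 1. , 67.2]), array([50. , 50.7]), 8.24) 107.51840852961618
bench 1213 (array([ 355. , -299.5]), array([ 10. , 238.9]), 0.0) mean [ 355.1 -290.3] z 0.1
section 3460 (array([ 506.5, -305.1]), array([ 30. , 149.1]), 2.27) mean [ 506.3 -301.8] z 44.1
t 23.8 pos [ 504.4 -294.1  218.8] rpy [-3.141e+00 -1.000e-03  1.612e+00] w 0.597 D [-11.9   0.7 202.8] turn 0.002
```

View pics/w2.png

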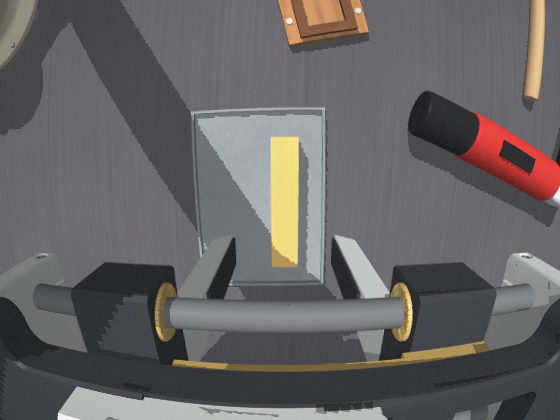

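All three stand on the board. The wrist view shows the section alone in the tray, centred at (285,202) and not moved. I'll grasp it now.

To row units: 198 mm / 1000 = 0.198, 192 mm / 1000 = 0.192.

Call:
{"op": "drive_effector", "data": {
  "deltas": [0.6,-0.0113,0.0013,0.045,0,0.6,-0.0113,0.0013,0.09,0,0.6,-0.0113,0.0013,0.13,0,0.6,-0.0113,0.0013,0.16,0,0.6,-0.0113,0.0013,0.18,0,0.6,-0.0113,0.0013,0.192,0,0.6,-0.0113,0.0013,0.198,0,0.6,-0.0113,0.0013,0.198,0,0.6,-0.0113,0.0013,0.198,0]
}}

```text
time_s: 24.7
position: [507.2, -306.8, 22.2]
orientation: [3.14, 0.001, 1.612]
contact_force: [-0.3, 0.5, -0.1]
width: 0.6
grasp_force: 0.0
```

```bash
python3 go.py 506 -305.3 16 1.611
```

```text
t 24.7 pos [ 507.2 -306.8   22.2] rpy [3.140e+00 1.000e-03 1.612e+00] w 0.6 D [ 1.6 -1.1  6.2] turn 0.001
```

To row units: 6 mm / 1000 = 0.006, 4 mm / 1000 = 0.004.

Call:
{"op": "drive_effector", "data": {
  "deltas": [0.6,0.0016,-0.0011,0.004,0,0.6,0.0016,-0.0011,0.006,0,0.6,0.0016,-0.0011,0.006,0,0,0.0016,-0.0011,0.006,0,0,0.0016,-0.0011,0.006,0,0,0.0016,-0.0011,0.006,0,0,0.0016,-0.0011,0.006,0,0,0.0016,-0.0011,0.006,0]
}}

```text
time_s: 25.5
position: [505.5, -305.2, 15.1]
orientation: [3.141, 0.0, 1.612]
contact_force: [1.1, -0.5, -0.2]
width: 0.317
grasp_force: 30.0
```

```bash
python3 go.py 506 -305.3 16 1.611
```

```text
t 25.5 pos [ 505.5 -305.2   15.1] rpy [3.141 0.    1.612] w 0.317 D [-0.2  0.5 -0.9] turn 0.001
```

Call:
{"op": "drive_effector", "data": {
  "deltas": [0,0,0,-0.01,0,0,0,0,-0.035,0,0,0,0,-0.07,0,0,0,0,-0.11,0,0,0,0,-0.145,0,0,0,0,-0.165,0,0,0,0,-0.17,0,0,0,0,-0.17,0]
}}

```text
time_s: 26.3
position: [504.8, -304.8, 185.1]
orientation: [-3.141, -0.0, 1.612]
contact_force: [0.5, -0.5, -5.6]
width: 0.321
grasp_force: 30.0
```

```bash
python3 go.py 450 -80 186 1.833
```

Run:
```python
from h import *
d=np.load('w2.npz');P=d['P'];f=d['f'].astype(int);x,y,z=P[...,0],P[...,1],P[...,2]
d=np.load('top0.npz');P=world(d);f=d['frame'].astype(int);x,y,z=P[...,0],P[...,1],P[...,2]
c,s=np.cos(.262),np.sin(.262)
m=(x>430)&(x<620)&(abs(y)<140)&(z>6)&(f[...,0]>f[...,2]+25);print(rect(np.c_[x,y][m] if 0 else np.c_[x[m],y[m]]))
```

```text
t 26.3 pos [ 504.8 -304.8  185.1] rpy [-3.141 -0.     1.612] w 0.321 D [226.8 -45.6  -0.9] turn -0.221
(array([523.1,  -8.6]), array([100.6, 201.4]), 15.22)
```

To row units: 120 mm / 1000 = 0.12, 110 mm / 1000 = 0.11.

Call:
{"op": "drive_effector", "data": {
  "deltas": [0,0.02,0.001,0,0,0,0.05,0.002,0,0,0,0.085,0.003,0,0,0,0.11,0.004,0,0,0,0.12,0.005,0,0,0,0.12,0.005,0,0,0,0.12,0.005,0,0,0,0.12,0.005,0,0,0,0.12,0.005,0,0]
}}

```text
time_s: 27.2
position: [505.3, -186.0, 184.8]
orientation: [-3.141, 0.0, 1.611]
contact_force: [-0.1, 0.1, -4.5]
width: 0.317
grasp_force: 30.0
```

Run:
```python
from h import *
P,f=wrist("w3");x,y,z=P[...,0],P[...,1],P[...,2]
b=(x>430)&(x<620)&(y>-125)&(y<130)&(f[...,0]>f[...,2]+25)
for lo,hi in((7,25),(17,25)):
    m=b&(z>lo)&(z<hi);print(rect(np.c_[x[m],y[m]]),m.sum())
```

```text
(array([532.1, -29.2]), array([100.4, 157.2]), 15.04) 10958
(array([532.6, -30.4]), array([ 71.1, 145.2]), 14.84) 3169
```

View pics/w3.png

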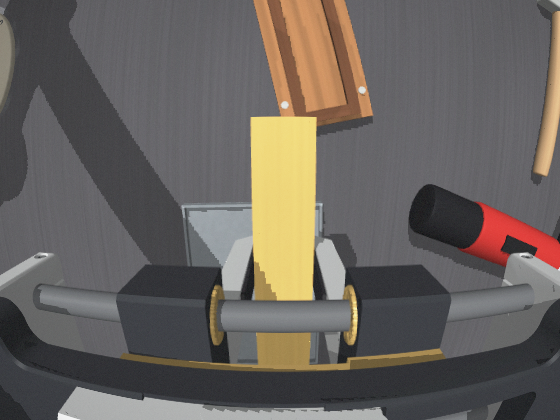

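The wrist view shows the section held straight at (284,230) and the cradle's near end at (320,105). Its axis gives a cradle centre of about (526,-8.7) and a yaw of 0.262.

To row units: 176.3 mm / 1000 = 0.1763, 100 mm / 1000 = 0.1, -0.222 rad / 3.1416 = -0.0707.

Call:
{"op": "drive_effector", "data": {
  "deltas": [0,0.015,0.002,0,-0.0064,0,0.045,0.007,0,-0.0223,0,0.08,0.013,0.01,-0.0382,0,0.115,0.018,0.025,-0.0541,0,0.15,0.024,0.045,-0.0707,0,0.17,0.027,0.065,-0.0707,0,0.1763,0.028,0.085,-0.0707,0,0.1763,0.028,0.1,-0.0707,0,0.1763,0.028,0.11,-0.0707,0,0.1763,0.028,0.11,-0.0707]
}}

```text
time_s: 28.25
position: [524.9, -7.1, 73.9]
orientation: [-3.139, -0.001, 1.834]
contact_force: [-0.6, 0.1, -5.8]
width: 0.319
grasp_force: 30.0
```

Call:
{"op": "drive_effector", "data": {
  "deltas": [0,0,0,0.005,0,0,0,0,0.005,0,0,0,0,0.005,0]
}}

```text
time_s: 28.55
position: [526.5, -7.9, 70.6]
orientation: [3.14, 0.0, 1.833]
contact_force: [1.8, -0.1, -6.0]
width: 0.315
grasp_force: 30.0
```

```bash
python3 go.py 526 -8.7 26 1.833
```

```text
t 28.6 pos [526.5  -7.9  70.6] rpy [3.14  0.    1.833] w 0.315 D [-0.6 -0.7 44.6] turn 0.0
```

To row units: 44 mm / 1000 = 0.044, 43 mm / 1000 = 0.043.

Call:
{"op": "drive_effector", "data": {
  "deltas": [0,-0.0006,-0.0007,0.015,0,0,-0.0006,-0.0007,0.03,0,0,-0.0006,-0.0007,0.039,0,0,-0.0006,-0.0007,0.043,0,0,-0.0006,-0.0007,0.044,0,0,-0.0006,-0.0007,0.044,0,0,-0.0006,-0.0007,0.044,0,0,-0.0006,-0.0007,0.044,0]
}}

```text
time_s: 29.35
position: [526.0, -8.5, 26.6]
orientation: [3.141, 0.0, 1.834]
contact_force: [-0.6, 0.5, -5.0]
width: 0.318
grasp_force: 30.0
```

```bash
python3 go.py 526 -8.7 23.1 1.833
```

```text
t 29.4 pos [526.   -8.5  26.6] rpy [3.141 0.    1.834] w 0.318 D [-0.2 -0.   3.5] turn 0.001
```

To row units: 3.8 mm / 1000 = 0.0038, 3.2 mm / 1000 = 0.0032.

Call:
{"op": "drive_effector", "data": {
  "deltas": [0,0,0,0.002,0,0,0,0,0.0032,0,0,0,0,0.0038,0,0,0,0,0.0038,0,0,0,0,0.0038,0]
}}

```text
time_s: 29.85
position: [525.6, -8.4, 23.1]
orientation: [3.141, 0.0, 1.834]
contact_force: [-2.2, 0.5, 6.2]
width: 0.315
grasp_force: 30.0
```

Call:
{"op": "drive_effector", "data": {
  "deltas": [0.5,0,0,0,0,0.6,0,0,0,0,0.6,0,0,0,0,0.6,0,0,0,0,0.6,0,0,-0.005,0,0.6,0,0,-0.03,0,0.6,0,0,-0.07,0,0.6,0,0,-0.115,0,0.6,-0.03,-0.04,-0.16,0,0.6,-0.04,-0.06,-0.18,0]
}}

```text
time_s: 30.85
position: [478.2, -63.3, 204.4]
orientation: [3.14, 0.001, 1.836]
contact_force: [-0.0, -0.0, -1.1]
width: 0.601
grasp_force: 0.0
```

Call:
{"op": "drive_effector", "data": {
  "deltas": [1,-0.04,-0.04,0,0,1,-0.06,-0.06,0,0,1,-0.06,-0.06,0,0,1,-0.06,-0.06,0,0]
}}

```text
time_s: 31.25
position: [435.5, -136.4, 202.6]
orientation: [3.141, -0.0, 1.832]
contact_force: [0.7, 0.0, -0.6]
width: 0.902
grasp_force: 0.0
```

Run:
```python
from h import *
P,f=wrist("w4");x,y,z=P[...,0],P[...,1],P[...,2];R,G,B=f[...,0],f[...,1],f[...,2]
b=(x>420)&(x<640)&(y>-140)&(y<130)&(R>B+25)
for lo,hi in((7,28),(17,25),(46,58)):
    m=b&(z>lo)&(z<hi);print(rect(np.c_[x[m],y[m]]),m.sum(),np.median(z[m]))
```

```bash
python3 seg2.py top2; python3 go.py 463 357 51.5 1.69
```

```text
(array([526.3,  -8.5]), array([101.3, 200.1]), 14.99) 8511 13.427651675151395
(array([526.5,  -8.7]), array([ 71.7, 191.1]), 15.04) 3694 20.120499689465532
(array([526. ,  -8.1]), array([ 31.6, 150.8]), 15.05) 3851 52.072996773836564
board local (array([ -2.8, -77.5]), array([51. , 48.9]), 83.71) 89.01139233360004
board local (array([-0.9, -4.1]), array([52.3, 53. ]), 36.41) 93.89475340665376
board local (array([ 1.1, 67.2]), array([50.2, 50.6]), 69.61) 108.55788409700767
t 31.4 pos [ 436.1 -135.5  202.3] rpy [ 3.141e+00 -1.000e-03  1.834e+00] w 0.981 D [468.4 154.2 151.2] turn 0.144
```

View pics/w4.png

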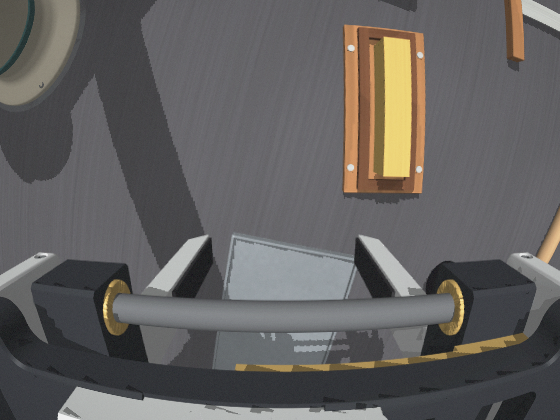

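The section lies in the pocket to within 1 mm of centre (wrist view, (397,107)). I'll return the tube first.

To row units: 326 mm / 1000 = 0.326, 310 mm / 1000 = 0.31, 0.144 rad / 3.1416 = 0.0458.

Call:
{"op": "drive_effector", "data": {
  "deltas": [1,0.045,0.018,0,0.0159,1,0.09,0.036,0,0.0318,1,0.135,0.055,0,0.0458,1,0.18,0.073,0,0.0458,1,0.225,0.091,0,0.0458,1,0.27,0.109,0,0.0458,1,0.31,0.125,0,0.0458,1,0.326,0.132,0,0.0458,1,0.326,0.132,0,0.0458,1,0.326,0.132,0,0.0458]
}}

```text
time_s: 32.35
position: [477.7, 213.7, 201.8]
orientation: [-3.14, 0.001, 1.693]
contact_force: [-0.0, -0.2, -0.2]
width: 1.001
grasp_force: 0.0
```

```bash
python3 go.py 478.7 213.3 51 1.69
```

```text
t 32.4 pos [477.7 213.7 201.8] rpy [-3.140e+00  1.000e-03  1.693e+00] w 1.001 D [ -0.4   1.1 150.8] turn 0.003
```

Call:
{"op": "drive_effector", "data": {
  "deltas": [1,0,0.001,0.04,0,1,0,0.001,0.08,0,1,0,0.001,0.11,0,1,0,0.001,0.132,0,1,0,0.001,0.145,0,1,0,0.001,0.149,0,1,0,0.001,0.15,0,1,0,0.001,0.15,0,1,0,0.001,0.15,0]
}}

```text
time_s: 33.25
position: [480.1, 213.0, 53.3]
orientation: [3.14, -0.0, 1.689]
contact_force: [0.5, -0.2, 0.7]
width: 1.002
grasp_force: 0.0
```

```bash
python3 go.py 478.7 213.3 51 1.69
```

```text
t 33.2 pos [480.1 213.   53.3] rpy [ 3.14  -0.     1.689] w 1.002 D [ 0.4 -1.3  2.3] turn -0.001
```

Call:
{"op": "drive_effector", "data": {
  "deltas": [0.4,0,0,0,0,0.4,0,0,0,0,0,0,0,0,0,0,0,0,0,0,0,0,0,0,0,0,0,0,0,0]
}}

```text
time_s: 33.85
position: [479.0, 213.0, 52.3]
orientation: [-3.141, -0.0, 1.69]
contact_force: [-0.6, -1.1, 1.1]
width: 0.535
grasp_force: 29.5
```

```bash
python3 go.py 457.6 -376.5 200 1.612
```

```text
t 33.9 pos [479.  213.   52.3] rpy [-3.141 -0.     1.69 ] w 0.535 D [-582.8  -91.4 -147.7] turn 0.078
```

To row units: -150 mm / 1000 = -0.15, -148 mm / 1000 = -0.148.

Call:
{"op": "drive_effector", "data": {
  "deltas": [0,0,0,-0.015,0,0,0,0,-0.045,0,0,0,0,-0.08,0,0,0,0,-0.115,0,0,0,0,-0.14,0,0,-0.01,-0.002,-0.148,0,0,-0.035,-0.005,-0.148,0,0,-0.07,-0.011,-0.148,0,0,-0.11,-0.017,-0.148,0,0,-0.15,-0.024,-0.148,0]
}}

```text
time_s: 34.85
position: [471.6, 59.4, 198.4]
orientation: [-3.138, 0.0, 1.691]
contact_force: [0.0, 0.7, -3.8]
width: 0.533
grasp_force: 29.5
```

Call:
{"op": "drive_effector", "data": {
  "deltas": [0,-0.045,-0.007,0,0.0064,0,-0.09,-0.014,0,0.0127,0,-0.135,-0.021,0,0.0191,0,-0.18,-0.028,0,0.0248,0,-0.225,-0.035,0,0.0248,0,-0.27,-0.042,0,0.0248,0,-0.315,-0.049,0,0.0248,0,-0.355,-0.056,0,0.0248,0,-0.39,-0.061,0,0.0248,0,-0.415,-0.065,0,0.0248]
}}

```text
time_s: 35.85
position: [456.0, -360.9, 197.8]
orientation: [-3.138, -0.002, 1.61]
contact_force: [0.5, 0.5, -3.6]
width: 0.535
grasp_force: 29.5
```

```bash
python3 go.py 457.6 -376.5 50.3 1.612
```

```text
t 35.9 pos [ 456.  -360.9  197.8] rpy [-3.138e+00 -2.000e-03  1.610e+00] w 0.535 D [-16.    1.5 147.5] turn -0.002
```

To row units: 145 mm / 1000 = 0.145, 144 mm / 1000 = 0.144.

Call:
{"op": "drive_effector", "data": {
  "deltas": [0,-0.008,0,0.01,0,0,-0.013,0.001,0.04,0,0,-0.013,0.001,0.08,0,0,-0.013,0.001,0.11,0,0,-0.013,0.001,0.13,0,0,-0.013,0.001,0.138,0,0,-0.013,0.001,0.142,0,0,-0.013,0.001,0.144,0,0,-0.013,0.001,0.145,0,0,-0.013,0.001,0.145,0]
}}

```text
time_s: 36.85
position: [460.0, -371.8, 56.2]
orientation: [3.14, 0.001, 1.612]
contact_force: [-0.3, -0.8, -3.2]
width: 0.534
grasp_force: 29.5
```

```bash
python3 go.py 457.6 -376.5 50.2 1.612
```

```text
t 36.9 pos [ 460.  -371.8   56.2] rpy [3.140e+00 1.000e-03 1.612e+00] w 0.534 D [-4.5 -2.6  6. ] turn -0.0
```

To row units: 6 mm / 1000 = 0.006, 5 mm / 1000 = 0.005.

Call:
{"op": "drive_effector", "data": {
  "deltas": [0,-0.0045,-0.0026,0.001,0,0,-0.0045,-0.0026,0.003,0,0,-0.0045,-0.0026,0.005,0,0,-0.0045,-0.0026,0.006,0,0,-0.0045,-0.0026,0.006,0,0,-0.0045,-0.0026,0.006,0]
}}

```text
time_s: 37.45
position: [457.2, -376.5, 50.3]
orientation: [3.141, 0.001, 1.612]
contact_force: [-2.5, 0.9, 5.3]
width: 0.532
grasp_force: 29.6
```

Call:
{"op": "drive_effector", "data": {
  "deltas": [0.6,0,0,0,0,0.8,0,0,0,0,1,0,0,0,0,1,0,0,0,0,1,0,0,-0.015,0,1,0,0,-0.05,0,1,0,0,-0.1,0,1,0.03,0.001,-0.15,0,1,0.08,0.003,-0.15,0,1,0.13,0.005,-0.15,0]
}}

```text
time_s: 38.45
position: [458.0, -250.9, 201.4]
orientation: [3.137, 0.003, 1.61]
contact_force: [0.9, 0.5, -0.5]
width: 1.003
grasp_force: 0.0
```

```bash
python3 go.py 471.6 285.9 200 1.69
```

```text
t 38.5 pos [ 458.  -250.9  201.4] rpy [3.137e+00 3.000e-03 1.610e+00] w 1.003 D [535.8  34.4   0. ] turn -0.08
```

To row units: 500 mm / 1000 = 0.5, 450 mm / 1000 = 0.45, -0.078 rad / 3.1416 = -0.0248.

Call:
{"op": "drive_effector", "data": {
  "deltas": [1,0.05,0.003,0,-0.0064,1,0.1,0.006,0,-0.0127,1,0.15,0.01,0,-0.0191,1,0.2,0.013,0,-0.0248,1,0.25,0.016,0,-0.0248,1,0.3,0.019,0,-0.0248,1,0.35,0.022,0,-0.0248,1,0.4,0.026,0,-0.0248,1,0.45,0.029,0,-0.0248,1,0.5,0.032,0,-0.0248]
}}

```text
time_s: 39.45
position: [468.0, 251.3, 199.3]
orientation: [3.141, -0.0, 1.69]
contact_force: [1.1, -0.6, 0.4]
width: 1.002
grasp_force: 0.0
```

Call:
{"op": "drive_effector", "data": {
  "deltas": [1,0.032,0.002,0,0,1,0.032,0.002,0,0,1,0.032,0.002,0,0]
}}

```text
time_s: 39.75
position: [466.1, 281.3, 198.8]
orientation: [-3.141, 0.001, 1.692]
contact_force: [-0.4, 0.2, 0.7]
width: 0.999
grasp_force: 0.0
```

```bash
python3 go.py 471.6 285.9 51 1.69
```

```text
t 39.8 pos [466.1 281.3 198.8] rpy [-3.141e+00  1.000e-03  1.692e+00] w 0.999 D [  4.    6.1 147.8] turn 0.002
```

Units first: shifts go in shares of 100 cm and turns go in shares of pi rad. So 148 mm / 1000 = 0.148, 147 mm / 1000 = 0.147.

Call:
{"op": "drive_effector", "data": {
  "deltas": [1,0.0035,0.0055,0.04,0,1,0.0035,0.0055,0.08,0,1,0.0035,0.0055,0.11,0,1,0.0035,0.0055,0.132,0,1,0.0035,0.0055,0.143,0,1,0.0035,0.0055,0.147,0,1,0.0035,0.0055,0.148,0,1,0.0035,0.0055,0.148,0,1,0.0035,0.0055,0.148,0]
}}

```text
time_s: 40.65
position: [472.4, 285.5, 52.4]
orientation: [3.139, -0.001, 1.69]
contact_force: [-1.0, 0.1, 0.4]
width: 0.996
grasp_force: 0.0
```

```bash
python3 go.py 471.6 285.9 51 1.69
```

```text
t 40.6 pos [472.4 285.5  52.4] rpy [ 3.139e+00 -1.000e-03  1.690e+00] w 0.996 D [ 0.5 -0.7  1.4] turn -0.0
```

Call:
{"op": "drive_effector", "data": {
  "deltas": [0.4,0,0,0,0,0.4,0,0,0,0,0,0,0,0,0,0,0,0,0,0,0,0,0,0,0,0,0,0,0,0]
}}

```text
time_s: 41.25
position: [471.6, 285.3, 51.2]
orientation: [3.141, -0.0, 1.69]
contact_force: [0.0, -0.1, -0.7]
width: 0.567
grasp_force: 30.0
```

```bash
python3 go.py 454.7 -310.9 200 1.612
```

```text
t 41.2 pos [471.6 285.3  51.2] rpy [ 3.141 -0.     1.69 ] w 0.567 D [-589.9  -87.6 -148.8] turn 0.078
```

To row units: -150 mm / 1000 = -0.15, -149 mm / 1000 = -0.149.

Call:
{"op": "drive_effector", "data": {
  "deltas": [0,0,0,-0.015,0,0,0,0,-0.045,0,0,0,0,-0.08,0,0,0,0,-0.115,0,0,0,0,-0.14,0,0,-0.01,-0.002,-0.149,0,0,-0.035,-0.005,-0.149,0,0,-0.07,-0.011,-0.149,0,0,-0.11,-0.017,-0.149,0,0,-0.15,-0.023,-0.149,0]
}}

```text
time_s: 42.25
position: [464.8, 131.5, 198.6]
orientation: [-3.138, 0.001, 1.691]
contact_force: [0.7, 0.0, -1.9]
width: 0.57
grasp_force: 30.0
```

Call:
{"op": "drive_effector", "data": {
  "deltas": [0,-0.045,-0.007,0,0.0064,0,-0.09,-0.013,0,0.0127,0,-0.135,-0.02,0,0.0191,0,-0.18,-0.027,0,0.0248,0,-0.225,-0.033,0,0.0248,0,-0.27,-0.04,0,0.0248,0,-0.315,-0.047,0,0.0248,0,-0.355,-0.053,0,0.0248,0,-0.39,-0.058,0,0.0248,0,-0.42,-0.062,0,0.0248]
}}

```text
time_s: 43.25
position: [452.8, -292.7, 198.4]
orientation: [-3.139, -0.002, 1.61]
contact_force: [-0.5, -0.2, -2.2]
width: 0.569
grasp_force: 30.0
```

```bash
python3 go.py 454.7 -310.9 49.2 1.612
```

```text
t 43.2 pos [ 452.8 -292.7  198.4] rpy [-3.139e+00 -2.000e-03  1.610e+00] w 0.569 D [-18.6   1.6 149.1] turn -0.002
```

To row units: 146 mm / 1000 = 0.146, 145 mm / 1000 = 0.145.

Call:
{"op": "drive_effector", "data": {
  "deltas": [0,-0.009,0,0.01,0,0,-0.018,0,0.04,0,0,-0.018,0,0.08,0,0,-0.018,0,0.11,0,0,-0.018,0,0.13,0,0,-0.018,0,0.139,0,0,-0.018,0,0.143,0,0,-0.018,0,0.145,0,0,-0.018,0,0.146,0,0,-0.018,0,0.146,0]
}}

```text
time_s: 44.25
position: [456.0, -309.2, 55.0]
orientation: [3.14, 0.001, 1.612]
contact_force: [-0.2, -0.1, -2.4]
width: 0.569
grasp_force: 30.0
```

```bash
python3 go.py 454.7 -310.9 49.2 1.612
```

```text
t 44.2 pos [ 456.  -309.2   55. ] rpy [3.140e+00 1.000e-03 1.612e+00] w 0.569 D [-1.7 -1.4  5.8] turn -0.0
```

To row units: 5.8 mm / 1000 = 0.0058, 5 mm / 1000 = 0.005.

Call:
{"op": "drive_effector", "data": {
  "deltas": [0,-0.0017,-0.0014,0.001,0,0,-0.0017,-0.0014,0.003,0,0,-0.0017,-0.0014,0.005,0,0,-0.0017,-0.0014,0.0058,0,0,-0.0017,-0.0014,0.0058,0,0,-0.0017,-0.0014,0.0058,0]
}}

```text
time_s: 44.85
position: [454.3, -310.8, 49.2]
orientation: [3.141, 0.001, 1.612]
contact_force: [-0.5, 1.5, 5.6]
width: 0.569
grasp_force: 30.0
```

Call:
{"op": "drive_effector", "data": {
  "deltas": [0.6,0,0,0,0,0.8,0,0,0,0,1,0,0,0,0,1,0,0,0,0,1,0,0,-0.015,0,1,0,0,-0.05,0,1,0,0,-0.1,0,1,0.03,0.001,-0.15,0,1,0.08,0.003,-0.15,0,1,0.13,0.005,-0.15,0]
}}

```text
time_s: 45.85
position: [455.1, -185.3, 200.5]
orientation: [3.137, 0.002, 1.609]
contact_force: [0.7, 0.2, 0.3]
width: 1.004
grasp_force: 0.0
```

Call:
{"op": "drive_effector", "data": {
  "deltas": [1,0.05,0.003,0,-0.0064,1,0.1,0.006,0,-0.0127,1,0.15,0.01,0,-0.0191,1,0.2,0.013,0,-0.0248,1,0.25,0.016,0,-0.0248,1,0.3,0.019,0,-0.0248,1,0.35,0.022,0,-0.0248,1,0.4,0.026,0,-0.0248,1,0.45,0.029,0,-0.0248,1,0.5,0.032,0,-0.0248]
}}

```text
time_s: 46.85
position: [465.0, 316.7, 198.3]
orientation: [3.141, 0.0, 1.69]
contact_force: [1.7, -1.1, 0.9]
width: 0.998
grasp_force: 0.0
```

```bash
python3 go.py 465.5 355.6 51.7 1.69
```

```text
t 46.9 pos [465.  316.7 198.3] rpy [3.141 0.    1.69 ] w 0.998 D [ 38.5   5.1 146.6] turn 0.0
```

To row units: 145 mm / 1000 = 0.145, 142 mm / 1000 = 0.142.

Call:
{"op": "drive_effector", "data": {
  "deltas": [1,0.035,0.005,0,0,1,0.035,0.005,0,0,1,0.035,0.005,0.04,0,1,0.035,0.005,0.08,0,1,0.035,0.005,0.11,0,1,0.035,0.005,0.132,0,1,0.035,0.005,0.142,0,1,0.035,0.005,0.145,0,1,0.035,0.005,0.145,0,1,0.035,0.005,0.145,0]
}}

```text
time_s: 47.85
position: [467.1, 350.3, 54.7]
orientation: [3.139, -0.001, 1.69]
contact_force: [-0.7, -0.3, 0.3]
width: 0.997
grasp_force: 0.0
```

```bash
python3 go.py 465.5 355.6 51.7 1.69
```

```text
t 47.9 pos [467.1 350.3  54.7] rpy [ 3.139e+00 -1.000e-03  1.690e+00] w 0.997 D [ 5.5 -1.   3. ] turn -0.0
```

Call:
{"op": "drive_effector", "data": {
  "deltas": [0.4,0,0,0,0,0.4,0,0,0,0,0,0,0,0,0,0,0,0,0,0,0,0,0,0,0,0,0,0,0,0]
}}

```text
time_s: 48.45
position: [466.1, 349.9, 53.4]
orientation: [-3.142, -0.0, 1.69]
contact_force: [0.3, 0.2, 0.9]
width: 0.543
grasp_force: 30.0
```

```bash
python3 go.py 452.5 -246 200 1.612
```

```text
t 48.5 pos [466.1 349.9  53.4] rpy [-3.142 -0.     1.69 ] w 0.543 D [-590.1  -84.3 -146.6] turn 0.078
```

To row units: -150 mm / 1000 = -0.15, -147 mm / 1000 = -0.147.

Call:
{"op": "drive_effector", "data": {
  "deltas": [0,0,0,-0.015,0,0,0,0,-0.045,0,0,0,0,-0.08,0,0,0,0,-0.115,0,0,0,0,-0.14,0,0,-0.01,-0.002,-0.147,0,0,-0.035,-0.005,-0.147,0,0,-0.07,-0.011,-0.147,0,0,-0.11,-0.016,-0.147,0,0,-0.15,-0.022,-0.147,0]
}}

```text
time_s: 49.45
position: [460.4, 196.1, 198.4]
orientation: [-3.138, 0.001, 1.691]
contact_force: [0.6, -0.0, -3.4]
width: 0.543
grasp_force: 30.0
```

Call:
{"op": "drive_effector", "data": {
  "deltas": [0,-0.045,-0.007,0,0.0064,0,-0.09,-0.013,0,0.0127,0,-0.135,-0.019,0,0.0191,0,-0.18,-0.026,0,0.0248,0,-0.225,-0.032,0,0.0248,0,-0.27,-0.039,0,0.0248,0,-0.315,-0.045,0,0.0248,0,-0.355,-0.051,0,0.0248,0,-0.39,-0.056,0,0.0248,0,-0.42,-0.06,0,0.0248]
}}

```text
time_s: 50.45
position: [450.2, -227.5, 198.4]
orientation: [-3.138, -0.002, 1.61]
contact_force: [1.5, 1.4, -2.9]
width: 0.543
grasp_force: 30.0
```

```bash
python3 go.py 452.6 -251.7 51.5 1.612
```

```text
t 50.5 pos [ 450.2 -227.5  198.4] rpy [-3.138e+00 -2.000e-03  1.610e+00] w 0.543 D [-24.5   1.9 146.9] turn -0.002
```

To row units: 144 mm / 1000 = 0.144, 143 mm / 1000 = 0.143.

Call:
{"op": "drive_effector", "data": {
  "deltas": [0,-0.012,0,0.01,0,0,-0.023,0.0005,0.04,0,0,-0.023,0.0005,0.08,0,0,-0.023,0.0005,0.11,0,0,-0.023,0.0005,0.13,0,0,-0.023,0.0005,0.137,0,0,-0.023,0.0005,0.141,0,0,-0.023,0.0005,0.143,0,0,-0.023,0.0005,0.144,0,0,-0.023,0.0005,0.144,0]
}}

```text
time_s: 51.45
position: [454.4, -249.0, 57.1]
orientation: [3.14, 0.001, 1.612]
contact_force: [0.5, 0.4, -3.5]
width: 0.546
grasp_force: 30.0
```

```bash
python3 go.py 452.6 -251.7 51.4 1.612
```

```text
t 51.5 pos [ 454.4 -249.    57.1] rpy [3.140e+00 1.000e-03 1.612e+00] w 0.546 D [-2.6 -1.9  5.7] turn -0.0
```

Then release, retreat to the first look pose, and compare with the first measurement.

To row units: 5.7 mm / 1000 = 0.0057, 5 mm / 1000 = 0.005.

Call:
{"op": "drive_effector", "data": {
  "deltas": [0,-0.0026,-0.0019,0.001,0,0,-0.0026,-0.0019,0.003,0,0,-0.0026,-0.0019,0.005,0,0,-0.0026,-0.0019,0.0057,0,0,-0.0026,-0.0019,0.0057,0,0,-0.0026,-0.0019,0.0057,0]
}}

```text
time_s: 52.05
position: [452.2, -251.7, 51.4]
orientation: [3.141, 0.001, 1.612]
contact_force: [-1.7, 1.4, 6.2]
width: 0.54
grasp_force: 30.0
```

Call:
{"op": "drive_effector", "data": {
  "deltas": [0.6,0,0,0,0,0.8,0,0,0,0,1,0,0,0,0,1,0,0,0,0,1,0,0,-0.015,0,1,0,0,-0.05,0,1,0,0,-0.1,0,1,0,0,-0.15,0,1,-0.02,-0.006,-0.2,0,1,-0.045,-0.012,-0.229,0]
}}

```text
time_s: 53.05
position: [442.6, -296.7, 283.4]
orientation: [3.138, 0.002, 1.614]
contact_force: [0.2, -0.7, -0.8]
width: 0.995
grasp_force: 0.0
```

Call:
{"op": "drive_effector", "data": {
  "deltas": [1,0,0,0,0,1,0,0,0,0,1,0,0,0,0,1,0,0,0,0]
}}

```text
time_s: 53.45
position: [441.3, -295.5, 277.7]
orientation: [-3.139, -0.003, 1.613]
contact_force: [-0.1, 0.4, -0.2]
width: 0.999
grasp_force: 0.0
```

```bash
python3 seg.py w5; python3 go.py 440 -300 280 1.612
```

Run:
```python
from h import *
d=np.load('w5.npz');P=d['P'];x,y,z=P[...,0],P[...,1],P[...,2]
m=(x>350)&(x<560)&(y<-346)&(y>-420)&(z>72)&(z<89);print(rect(np.c_[x[m],y[m]]))
```

```text
bench 1107 (array([ 355. , -300.5]), array([238.9,  10. ]), 89.99) mean [ 354.9 -295.3] z 0.1
cap 341 (array([ 452.3, -245.3]), array([22.1, 22.6]), 2.72) mean [ 452.3 -245.1] z 100.0
tops 2962 (array([ 455.3, -311.5]), array([ 53.3, 182.4]), 2.59) mean [ 454.6 -300.8] z 84.3
tube 760 (array([ 457.3, -363.7]), array([77.4, 49.4]), 89.56) mean [ 456.8 -359.8] z 82.4
drum 762 (array([ 455. , -310.6]), array([52.9, 52.9]), 15.08) mean [ 455.5 -309. ] z 84.1
dr2 1603 (array([ 455.3, -310.5]), array([52.9, 53. ]), 31.5) mean [ 455.2 -309.9] z 84.4
can 520 (array([ 452.3, -244.8]), array([49.9, 49.9]), 47.35) mean [ 452.  -244.2] z 83.9
t 53.5 pos [ 441.4 -295.7  278. ] rpy [-3.139e+00 -3.000e-03  1.613e+00] w 0.997 D [-4.3 -1.6 -2. ] turn 0.001
(array([ 457.4, -376.9]), array([50.9, 49.4]), 88.97)
```

View pics/w5.png

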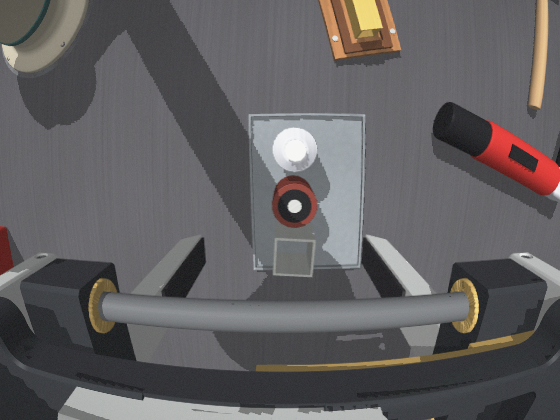

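The can (294,149), the drum (294,203) and the tube (294,257) all stand within about 1 mm of where they started, and the section is in the cradle (365,15). I'm handing in the job.

```bash
python3 -c "
from station import manip
print(manip.close_job())"
```

```text
the job is handed in; nothing more can be done
None
```

I handed the job in at about 53 s: by camera the section lies within 1 mm of the cradle's centre, and the drum, tube and can stand upright in the tray within about 1 mm of where they started; no verdict came back.

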